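# Kickstand down, then hold the glaze sample board upright

### The job

The board of glaze samples is leaning back on its stand with its kickstand folded up. While it still leans there, flip the kickstand over centre, by the red foot bar, all the way to its down stop; then take the board by the round wooden handle on its top, bring it upright and finish still holding it there, because it tips over if let go. Leave the pots, jar and brush around it where they are.

Things in the scene. Friction and masses are not known exactly. Their poses are not given: they have to be found in the camera images.
- stand: fixed dark wooden base plate, 160 x 220 x 14 mm. Origin on the table below the middle of the board's hinge; x is where the tiled face looks when upright (away from the robot, give or take the yaw), y along the hinge, z up. The plate spans x -110 to +50 mm. Two thin rest posts, 135 mm high, stand at x -90 to -45, y +-50 mm: the board leans on them at the start
- board (a joint): lean of the board (rad): 0 upright, -0.38 leaning back towards the robot on the rest posts (start); positive tips to the stand's +x, at most 0.14. The hinge is free and about 1 kg sits 100 mm above it: the board falls to one side or the other unless held. Wooden panel 200 mm wide, 14 mm thick, 15 to 165 mm above the hinge, six glazed tiles on its +x face
- board_hinge (a point): middle of the board's hinge axis, 30 mm above the table; its axes are the board's: y along the hinge (= the stand's y), z up the panel
- handle_mid (a point): centre of the board's handle, a round wooden bar along y, 20 mm thick, 140 mm long, on two steel studs at y = +-62 mm; 45 mm of open space below it, 110 mm between the studs. 220 mm from the hinge up the panel (250 mm above the table when upright). Pinch it from above, fingers on its +x and -x sides; being round it can turn between them
- kickstand (a joint): angle of the kickstand about its pivot (rad): 0 folded up, 1.9 down on its stop. An over-centre spring presses it to the nearer end; the centre is at 0.95, past which it snaps down by itself. The push at the foot bar starts at about 0.8 N and falls towards the centre; a steady push of over 1.5 N can tip the whole board
- kick_pivot (a point): point on the kickstand's pivot axis (parallel to the hinge), beside the panel's -y edge, 85 mm from the hinge up the panel and level in y with point kick_bar
- kick_bar (a point): on the axis of the kickstand's red foot bar, 123 mm from the pivot: round, 12 mm thick, along y, from y = -120 to -200 mm of the stand (this point at -169, clear of the panel). From the pivot it lies 0.6 rad off the panel's up direction towards +x when folded (about 230 mm above the table at the start) and swings by way of +x to 2.5 rad, down and forward
- cup: terracotta cup, 72 mm across, 75 mm tall, beside the stand; origin under its centre
- glaze_jar: blue closed glaze jar with white cap, 64 mm across, 85 mm tall, in front of the tiled face; origin under its centre
- steel_bowl: steel bowl, 130 mm across, 50 mm tall; origin under its centre
- clay_bowl: terracotta bowl, 110 mm across, 50 mm tall; origin under its centre
- white_cup: white mug, 80 mm across, 80 mm tall; origin under its centre
- brush: wooden glaze brush lying on the table, about 200 mm long; origin near its middle
- vase: small terracotta vase, 84 mm across, 115 mm tall; origin under its centre

How it is judged:
By the outcome, as a careful person would: the job done as asked, in the order asked, and still so for the second after the job is handed in, while the arm keeps its last pose, push and grip.
It also fails if it takes over 48 s, if anything falls off the work surface, if the arm or the gripper's body presses on something with over 40 N, if the wrist force passes 120 N, or if a joint passes its speed limit or range.

### The arm

A 6-joint arm with a two-finger parallel gripper is mounted at the origin on the work surface. World frame = base frame: x ahead of the robot, y to its left, z up, the work surface at z = 0. Lengths are in m, angles in rad, forces in N, time in s.
With the tool pointing down it reaches from about 0.325 to 0.75 m from the base axis. Payload 7.6 kg.
Tool frame: the origin (TCP) lies on the centre line of the jaws, within the pads' length; the fingertips stand 14 mm ahead of it and the grasp point (between the pads) lies 5 mm behind it; z points along the fingers, y is the direction in which the jaws open and shut (so a half turn about z gives the same grasp; the last joint's range is limited). The gripper opens to 85 mm and grips with 20 to 120 N. Pads are 22 mm wide; open, the fingers measure 114 mm over their backs; the gripper's body (76 mm by 85 mm) begins 54 mm behind the grasp point. The pads swing forward as they close: fully open they stand 13 mm farther back than shut.
Start: joints at [-1.19, 0.052, 1.401, -0, 1.689, -0.07], TCP at [0.229, -0.473, 0.245] pointing down, gripper open.
Joint ranges: [-2.9, 2.9], [-0.91, 2.17], [0.12, 2.37], [-1.06, 4.2], [0.26, 2.73], [-2.93, 2.93]. Speed limits (rad/s): [2.57, 2.57, 3.01, 3.14, 3.14, 3.14].

### API

Orientations are given as [roll, pitch, yaw] about the fixed x, y, z axes, in that order (R = Rz(yaw) Ry(pitch) Rx(roll)).
In Python, from rig import monitor, camera, ctrl, regions_of gives the robot as it stands.
- The arm moves only by the tool move_arm, never from a script. Its argument "series" is a list of rows, each a list of 4 numbers: the shift along the tool's x, y, z in m, then the turn about the tool's z in rad. In form: [[dx, dy, dz, turn], ...]. A call has 1 to 8 rows; each row is the pose to reach, as a shift and turn from the pose commanded when the call began, along the tool's axes at that moment; what a row does not reach only later rows make up. A row lasts 1/12 s, in which the tool goes at most 41.7 mm and 7.16 degrees, less where a joint would pass 70% of its speed; a pose out of reach is approached as far as the arm can. A call with a gripper value outside its range is refused whole. "jaw" is the closure, from -1 (fully open) to 1 (shut), set as the call begins (left out, the last holds). The fingers move at their own pace and stop on an object; the grip force is fixed at half the most. Time passes only in rows, so rows that repeat a pose let the fingers close. It gives the time, the measured TCP pose, the force and the opening at its end, in the units of the state.
- monitor.observe(): the state, without advancing time (a new reading comes with each control period).
- camera(name): name is "scene" or "top" or "wrist"; returns a dict with "color" (420x560x3 uint8, blue, green, red), "K" (3x3 intrinsics, pixels), "world_to_cam" (4x4, takes a point from world to camera coordinates). Camera axes: x right, y up, looking along -z (the intrinsics and any distortion apply to the point x, -y, -z); pixel columns grow to the right and rows downward; lengths in m; the calibration is good to about 2 mm. A picture is of the moment at which its call begins. There is no depth.
- ctrl.sign_off(): hands the job in, once; it reports no verdict.
Trained networks look in a picture, given as the dict that the camera call returned (one of the last four; its "shot" number tells which), for a name from the list of things; names that differ only in an ending like _2 or _b are one class to them, and where a whole thing is asked for, a point or a joint stands for the part that bears it (a point fixed in the world has none). Each returns a list of dicts, best first, with "score" (0 to 1); they miss things now and then, are a little off and sometimes report something else, mostly with a low value. They report only what shows in the picture. A call takes as long as a camera call.
- regions_of(picture, target): "pixels" (420x560 bool, what is visible of it) and "bbox" ([left, top, width, height] in pixels, round what is visible of it).
The state is a dict: "time_s": time; "joint_pos": joint angles; "joint_velocities": joint speeds; "joint_efforts": joint torques, N m; "tcp_pos": TCP position; "eef_rot": TCP orientation; "ft_force": force on the tool from outside, world axes, zero at the start; "torque": the same for the moment, N m; "finger_gap": finger opening in m.
Only numpy, scipy, OpenCV 4.12 (cv2) and the standard library are available. Lean on these libraries where they do the work, as an engineer would, in place of code of your own. Each camera call takes 0.05 s, during which the arm holds its last target.

## Working session

There is one attempt and no reset: what is moved stays moved. The work goes in short steps, Python scripts to look and compute and a tool call to move; the robot and the scene stay as the last step left them, time stands still between calls to the robot, and variables do not carry over. Pictures are saved under pics/ and viewed, and the job is handed in when it is done.

Besides the shell and the picture viewer there is one more tool, called after ">>>" by a JSON object that holds its "api" and its "payload". move_arm: Moves the arm, as the interface text tells. Its arguments: {"type":"object","properties":{"series":{"type":"array"},"jaw":{"type":"number"}},"required":["series"]}

```bash
ls; mkdir -p pics
cat > h.py <<'E'
import numpy as np, cv2
from rig import monitor, camera, ctrl, regions_of
E
python3 - <<'E'
from h import *
s=monitor.observe()
for k in s: print(k,np.round(s[k],4))
ims=[]
for n in ["scene","top","wrist"]:
    p=camera(n); cv2.imwrite(f"pics/{n}0.png",p["color"]); 
    print(n,p.keys(),np.round(p["K"],1).tolist(),np.round(p["world_to_cam"],4).tolist())
E
```

```text
pics
time_s 0.0
joint_pos [-1.1903  0.0529  1.4018  0.      1.6886 -0.0703]
joint_velocities [ 0.0004 -0.0015 -0.0005  0.0007 -0.0016  0.0002]
joint_efforts [-1.70000e-03 -3.81665e+01 -3.60196e+01 -1.00000e-04  6.10000e-03
  0.00000e+00]
tcp_pos [ 0.2287 -0.4723  0.2444]
eef_rot [-3.140e+00 -1.000e-04  4.508e-01]
ft_force [ 0.135  -0.4475  0.2372]
torque [0.005  0.0194 0.0015]
finger_gap 0.0851
scene dict_keys(['color', 'K', 'world_to_cam', 'shot']) [[396.5, 0.0, 275.6], [0.0, 396.5, 205.8], [0.0, 0.0, 1.0]] [[0.5435, 0.8394, -0.0054, -0.3092], [-0.6003, 0.3931, 0.6965, 0.1809], [0.5868, -0.3753, 0.7175, -1.516], [0.0, 0.0, 0.0, 1.0]]
top dict_keys(['color', 'K', 'world_to_cam', 'shot']) [[407.6, 0.0, 274.7], [0.0, 407.6, 207.2], [0.0, 0.0, 1.0]] [[0.0072, -0.9999, 0.0114, 0.017], [0.9902, 0.0088, 0.1395, -0.5397], [-0.1396, 0.0103, 0.9902, -1.3143], [0.0, 0.0, 0.0, 1.0]]
wrist dict_keys(['color', 'K', 'world_to_cam', 'shot']) [[305.5, 0.0, 279.3], [0.0, 305.5, 207.9], [0.0, 0.0, 1.0]] [[0.4348, -0.9005, -0.0026, -0.5246], [0.8623, 0.4172, -0.2869, 0.0375], [0.2595, 0.1225, 0.9579, -0.3804], [0.0, 0.0, 0.0, 1.0]]
```

View pics/scene0.png

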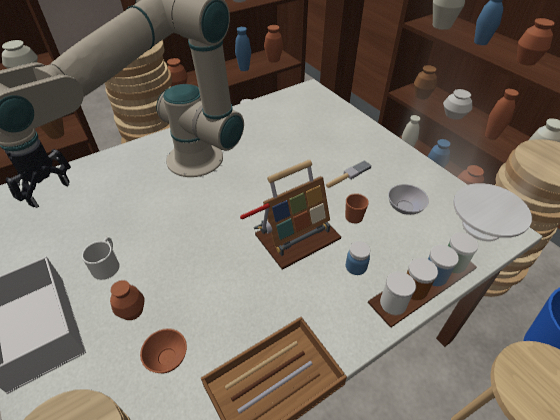

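View pics/top0.png

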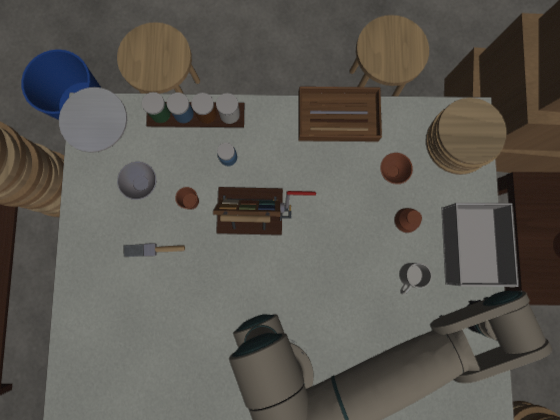

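View pics/wrist0.png

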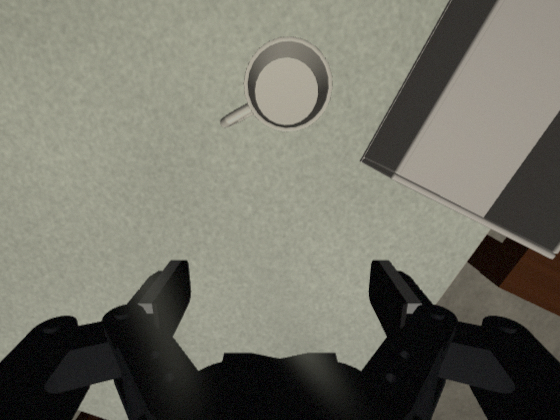

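Run:
```python
from h import *
for n in ["scene","top"]:
    p=camera(n); c=p["color"].copy()
    for t in ["stand","board","board_hinge","handle_mid","kickstand","kick_pivot","kick_bar","cup","glaze_jar","brush","vase"]:
        try:
            for r in regions_of(p,t)[:2]:
                ys,xs=np.nonzero(r["pixels"]); print(n,t,round(r["score"],2),r["bbox"],xs.mean().round(1),ys.mean().round(1),len(xs))
        except Exception as e: print(n,t,e)
```

```text
scene stand 0.88 [239.2, 157.8, 103.9, 109.4] 294.9 218.3 5479
scene board 0.73 [243.9, 156.2, 86.9, 94.1] 293.6 208.2 4087
scene board 0.34 [239.9, 204.4, 29.3, 29.2] 259.2 214.9 259
scene board_hinge 0.79 [238.3, 161.9, 91.8, 81.8] 293.6 208.5 3842
scene handle_mid 0.87 [239.9, 159.7, 90.7, 91.0] 293.7 208.3 4011
scene handle_mid 0.65 [240.1, 205.4, 30.5, 29.5] 259.3 214.1 198
scene kickstand 0.73 [238.6, 204.2, 30.8, 28.7] 258.6 214.1 236
scene kick_pivot 0.91 [240.2, 159.8, 90.3, 88.3] 293.4 208.3 4053
scene kick_bar 0.73 [238.1, 203.1, 32.8, 30.4] 259.3 215.5 277
scene cup 0.69 [347.7, 192.0, 21.5, 32.9] 355.2 207.8 524
scene glaze_jar 0.7 [347.7, 240.1, 19.7, 36.2] 357.6 257.9 668
scene brush 0.94 [326.2, 163.3, 43.7, 21.5] 349.9 172.8 392
scene vase 0.9 [105.7, 277.5, 39.1, 42.7] 125.8 299.8 1040
scene vase 0.61 [326.6, 163.6, 43.2, 20.1] 349.4 173.1 384
top stand 0.85 [215.3, 186.3, 100.7, 48.8] 252.1 210.0 3338
top stand 0.32 [212.5, 191.7, 97.9, 32.2] 253.3 208.9 1610
top board 0.24 [217.9, 142.3, 19.8, 24.1] 226.3 154.5 351
top board_hinge 0.95 [212.6, 188.7, 101.9, 34.3] 256.4 208.1 1801
top kickstand 0.61 [285.6, 190.8, 30.0, 17.6] 298.1 194.3 135
top kickstand 0.54 [176.8, 186.0, 20.4, 20.6] 186.7 198.1 370
top kick_pivot 0.8 [213.7, 191.9, 97.9, 31.3] 253.6 208.9 1518
top kick_pivot 0.53 [396.6, 264.4, 37.5, 32.6] 414.3 276.6 745
top kick_bar 0.5 [284.4, 190.4, 33.4, 19.5] 295.5 196.5 186
top cup 0.93 [173.9, 184.9, 24.0, 22.9] 186.2 198.2 437
top glaze_jar 0.89 [218.4, 142.6, 20.4, 24.7] 226.7 154.5 355
top brush 0.83 [126.6, 245.8, 57.1, 13.9] 148.2 249.8 495
top vase 0.83 [395.6, 207.7, 29.2, 25.8] 407.2 220.0 544
top vase 0.63 [285.3, 190.3, 29.9, 21.3] 296.2 195.7 178
```

Run:
```python
import cv2
a=cv2.imread("pics/scene0.png")[150:280,225:385]; cv2.imwrite("pics/s0c.png",cv2.resize(a,None,fx=5,fy=4.6,interpolation=cv2.INTER_CUBIC)[:600]) if 0 else cv2.imwrite("pics/s0c.png",cv2.resize(a[:120],None,fx=5,fy=5,interpolation=cv2.INTER_CUBIC))
a=cv2.imread("pics/top0.png")[140:260,170:330]; cv2.imwrite("pics/t0c.png",cv2.resize(a,None,fx=5,fy=5,interpolation=cv2.INTER_CUBIC))
```

```text
(no output)
```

View pics/s0c.png

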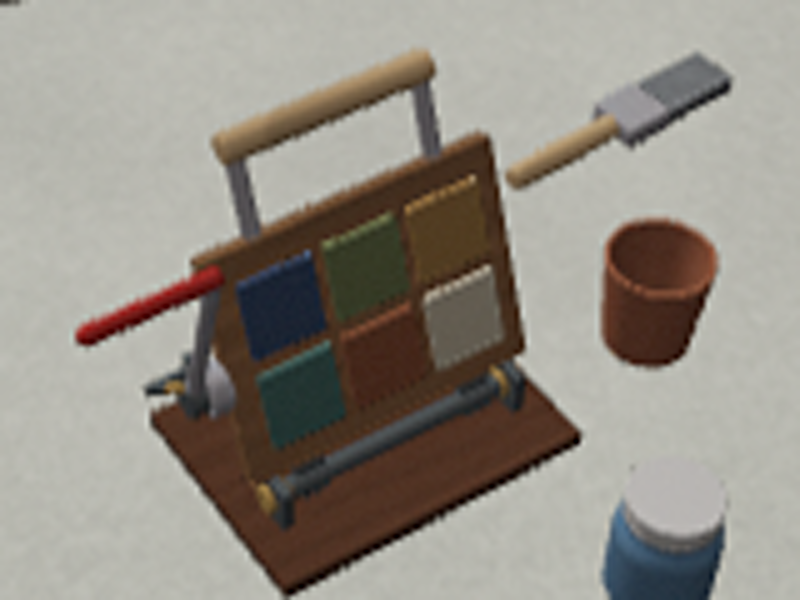

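View pics/t0c.png

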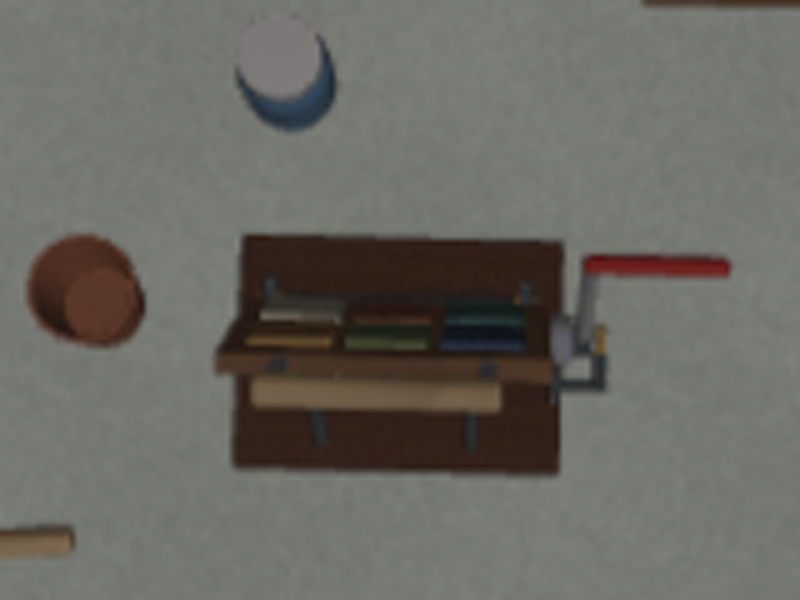

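```bash
cat >> h.py <<'E'
from scipy.optimize import least_squares
def proj(p,X):
    X=np.atleast_2d(X); c=X@p["world_to_cam"][:3,:3].T+p["world_to_cam"][:3,3]
    q=np.c_[c[:,0],-c[:,1],-c[:,2]]@p["K"].T
    return q[:,:2]/q[:,2:]
def st2w(v,X): # v=x0,y0,yaw
    c,s=np.cos(v[2]),np.sin(v[2]); X=np.atleast_2d(X)
    return np.c_[v[0]+c*X[:,0]-s*X[:,1], v[1]+s*X[:,0]+c*X[:,1], X[:,2]]
def brd(l,x,y,z): # board coords -> stand
    return [x*np.cos(l)+z*np.sin(l), y, .03-x*np.sin(l)+z*np.cos(l)]
def bar(l,k,y): return brd(l,.123*np.sin(.6+k),y,.085+.123*np.cos(.6+k))
E
python3 - <<'E'
from h import *
S=camera("scene");T=camera("top")
g=lambda u,v,o:((u+.5)/5-.5+o[0],(v+.5)/5-.5+o[1])
so=(225,150);to=(170,140)
A=[]
def mk(l,k,kind):
    return {'b20':bar(l,k,-.199),'b12':bar(l,k,-.12),'h-':brd(l,0,-.069,.22),'h+':brd(l,0,.069,.22),
    'c+-':[.05,-.11,.014],'c++':[.05,.11,.014],'c--':[-.11,-.11,.014],'c-+':[-.11,.11,.014]}[kind]
obs=[(S,so,'b20',86,335),(S,so,'b12',216,277),(S,so,'h-',222,147),(S,so,'h+',430,63),(S,so,'c+-',288,585),(S,so,'c++',578,432),(S,so,'c--',152,415),
(T,to,'b12',590,265),(T,to,'b20',727,268),(T,to,'h+',254,393),(T,to,'h-',498,397),(T,to,'c++',243,237),(T,to,'c+-',562,242),(T,to,'c-+',234,466),(T,to,'c--',558,473)]
def f(v):
    r=[]
    for P,o,k,u,w in obs:
        r+=list(proj(P,st2w(v,[mk(v[3],v[4],k)]))[0]-np.array(g(u,w,o)))
    return np.array(r)
r=least_squares(f,[.5,0,0,-.38,0],loss='soft_l1')
v=r.x;print(v.round(4));print(f(v).reshape(-1,2).round(2).tolist())
np.save("v.npy",v)
for n,X in [("bar",bar(-.38,0,-.175)),("handle",brd(-.38,0,0,.22)),("up",brd(0,0,0,.22)),("barc",bar(-.38,.95,-.175)),("barend",bar(-.38,1.9,-.175))]: print(n,st2w(v,X).round(4))
print(monitor.observe()["time_s"])
E
```

```text
[ 0.5615  0.1068 -0.0111 -0.3844  0.0013]
[[-0.88, 0.58], [0.03, 0.0], [-0.03, 0.46], [-0.51, -0.21], [0.04, 0.51], [1.67, -0.4], [-0.57, -1.06], [-0.03, 0.07], [0.18, 0.02], [-0.22, -0.22], [-0.02, -0.07], [-0.82, -0.71], [0.16, -0.4], [-0.84, 0.58], [0.21, 0.44]]
bar [[ 0.5549 -0.0681  0.229 ]]
handle [[0.4799 0.1077 0.2343]]
up [[0.5615 0.1068 0.25  ]]
barc [[ 0.6413 -0.0691  0.1569]]
barend [[ 0.633  -0.069   0.0447]]
1.45
```

>>> {"api": "move_arm", "payload": {"series": [[0.035,-0.02,-0.01,0.04],[0.07,-0.04,-0.02,0.08],[0.105,-0.06,-0.03,0.12],[0.14,-0.08,-0.04,0.16],[0.175,-0.1,-0.046,0.2],[0.21,-0.12,-0.046,0.24],[0.245,-0.14,-0.046,0.28],[0.28,-0.16,-0.046,0.32]], "jaw": 1}}

```text
time_s: 2.12
tcp_pos: [0.4118, -0.2047, 0.2917]
eef_rot: [3.141, -0.001, 0.129]
ft_force: [1.1, 0.1, 0.7]
finger_gap: 0.0002
```

>>> {"api": "move_arm", "payload": {"series": [[0.028,-0.031,0,0.04],[0.056,-0.062,0,0.08],[0.084,-0.093,0,0.12],[0.111,-0.1245,0,0.142],[0.111,-0.1245,0,0.142],[0.111,-0.1245,0,0.142]]}}

```text
time_s: 2.62
tcp_pos: [0.5055, -0.0669, 0.2908]
eef_rot: [3.142, 0.001, -0.007]
ft_force: [0.4, 0.4, 0.1]
finger_gap: -0.0002
```

Run:
```python
from h import *
s=monitor.observe(); print(s["time_s"],s["tcp_pos"].round(4) if hasattr(s["tcp_pos"],'round') else s["tcp_pos"],s["eef_rot"],s["ft_force"])
v=np.load("v.npy")
p=camera("scene"); cv2.imwrite("pics/s1.png",cv2.resize(p["color"][110:230,210:370],None,fx=5,fy=5))
p=camera("wrist"); cv2.imwrite("pics/w1.png",p["color"])
```

```text
2.6167 [ 0.5055 -0.0669  0.2908] [ 3.14157306e+00  8.61128861e-04 -7.24169557e-03] [0.35416866 0.41751495 0.09347045]
```

View pics/s1.png

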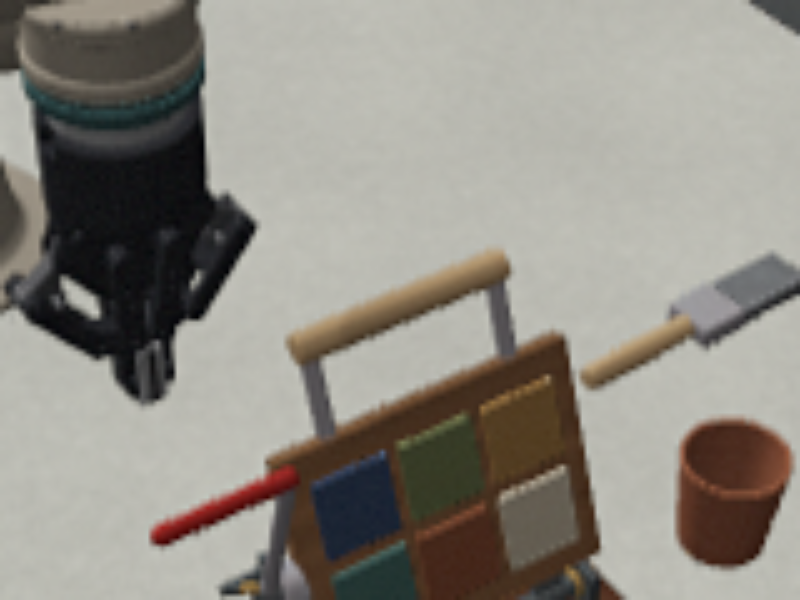

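View pics/w1.png

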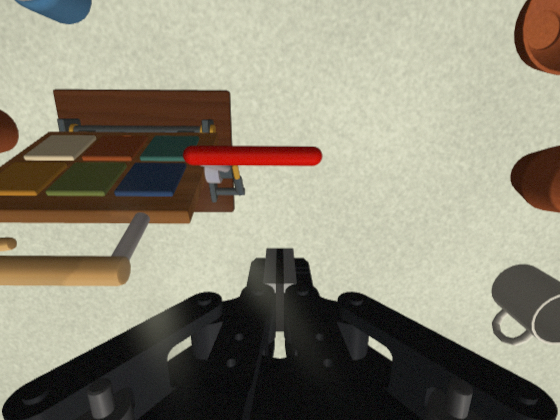

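>>> {"api": "move_arm", "payload": {"series": [[0,0,0.02,0],[0,0,0.04,0],[0,0,0.06,0],[0,0,0.063,0],[0.01,0,0.063,0],[0.02,0,0.063,0],[0.02,0,0.063,0]]}}

```text
time_s: 3.3
tcp_pos: [0.5255, -0.0701, 0.2293]
eef_rot: [3.141, -0.001, -0.013]
ft_force: [-0.7, -0.0, -0.3]
finger_gap: 0.0003
```

```bash
cat > look.py <<'E'
from h import *
import sys
n=sys.argv[1]
s=monitor.observe(); print(s["time_s"],np.round(s["tcp_pos"],4),np.round(s["eef_rot"],4),np.round(s["ft_force"],2),s["finger_gap"])
p=camera("scene"); a=cv2.resize(p["color"][130:270,215:355],None,fx=4,fy=4)
q=camera("wrist")["color"]
cv2.imwrite(f"pics/{n}.png",np.hstack([a[:420,:440],cv2.resize(q,(360,270))[[min(i,269) for i in range(420)]]]))
E
python3 look.py a2
```

```text
3.3 [ 0.5255 -0.0701  0.2293] [ 3.1412e+00 -1.4000e-03 -1.2800e-02] [-0.72 -0.04 -0.28] 0.0003104081680454746
```

View pics/a2.png

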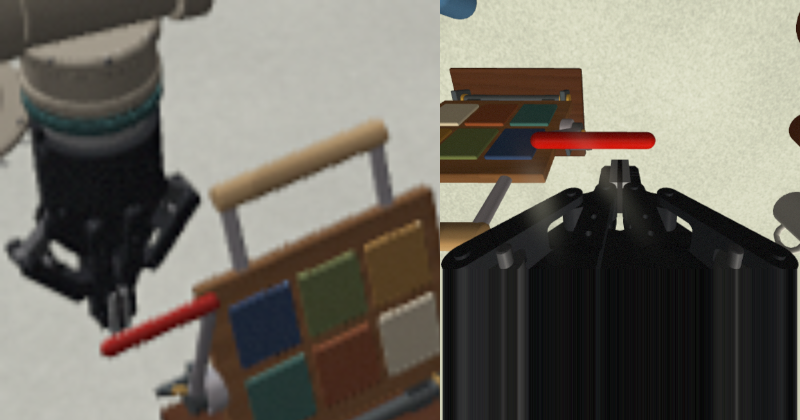

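>>> {"api": "move_arm", "payload": {"series": [[0.008,-0.006,0,0],[0.015,-0.006,0,0],[0.019,-0.006,0.001,0],[0.023,-0.006,0.002,0],[0.027,-0.006,0.004,0],[0.031,-0.006,0.005,0],[0.036,-0.006,0.007,0],[0.036,-0.006,0.007,0]]}}

```text
time_s: 4.07
tcp_pos: [0.5614, -0.0633, 0.2205]
eef_rot: [-3.142, 0.001, -0.011]
ft_force: [0.0, -0.3, 0.2]
finger_gap: 0.0004
```

```bash
python3 look.py a3
```

```text
4.0667 [ 0.5614 -0.0633  0.2205] [-3.1415e+00  9.0000e-04 -1.1200e-02] [ 0.02 -0.28  0.22] 0.0004338429300232299
```

View pics/a3.png

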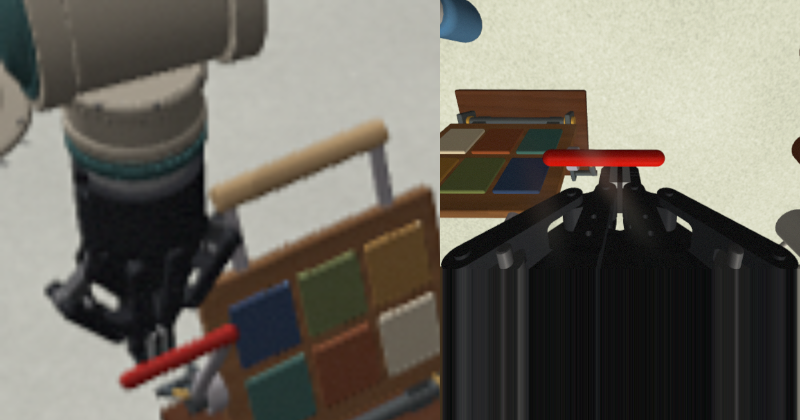

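>>> {"api": "move_arm", "payload": {"series": [[0.005,0,0.002,0],[0.01,0,0.005,0],[0.015,0,0.008,0],[0.02,0,0.011,0],[0.025,0,0.014,0],[0.03,0,0.018,0],[0.035,0,0.023,0],[0.035,0,0.023,0]]}}

```text
time_s: 4.83
tcp_pos: [0.5963, -0.0636, 0.1966]
eef_rot: [-3.141, 0.002, -0.011]
ft_force: [-0.6, -0.3, -0.6]
finger_gap: 0.0001
```

```bash
python3 look.py a4
```

```text
4.8333 [ 0.5963 -0.0636  0.1966] [-3.1413e+00  1.8000e-03 -1.1100e-02] [-0.62 -0.26 -0.61] 5.949434139861876e-05
```

View pics/a4.png

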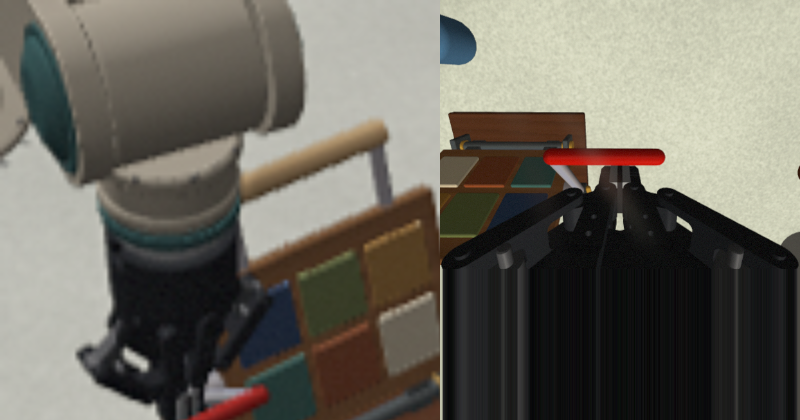

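>>> {"api": "move_arm", "payload": {"series": [[0.005,0,0.005,0],[0.01,0,0.011,0],[0.015,0,0.017,0],[0.02,0,0.024,0],[0.024,0,0.031,0],[0.028,0,0.039,0],[0.031,0,0.047,0],[0.032,0,0.05,0]]}}

```text
time_s: 5.6
tcp_pos: [0.6278, -0.0639, 0.1461]
eef_rot: [-3.141, 0.002, -0.011]
ft_force: [0.1, 0.3, -0.3]
finger_gap: -0.0
```

```bash
python3 look.py a5
```

```text
5.6 [ 0.6278 -0.0639  0.1461] [-3.1413e+00  2.5000e-03 -1.1200e-02] [ 0.07  0.32 -0.35] -4.9133308425171936e-05
```

View pics/a5.png

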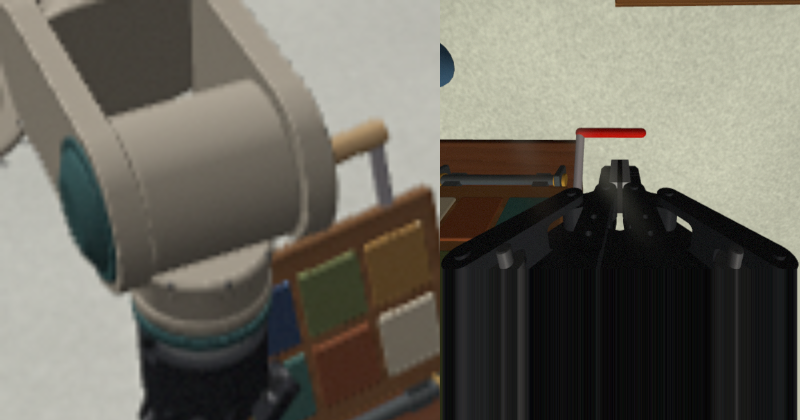

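>>> {"api": "move_arm", "payload": {"series": [[0,0,-0.035,0],[0,0,-0.075,-0.06],[0,0,-0.115,-0.18],[0,0,-0.155,-0.3],[0,0,-0.18,-0.42],[-0.02,-0.025,-0.18,-0.54],[-0.045,-0.05,-0.18,-0.66],[-0.07,-0.075,-0.18,-0.78]], "jaw": -1}}

```text
time_s: 6.37
tcp_pos: [0.558, 0.0123, 0.3289]
eef_rot: [3.141, -0.001, 0.774]
ft_force: [0.4, 0.1, 0.4]
finger_gap: 0.0852
```

Run:
```python
from h import *
s=monitor.observe(); print(np.round(s["tcp_pos"],4),np.round(s["eef_rot"],4))
T=camera("top");S=camera("scene")
cv2.imwrite("pics/s6.png",np.hstack([cv2.resize(S["color"][140:280,220:350],None,fx=3,fy=3),cv2.resize(T["color"][140:280,200:330],None,fx=3,fy=3)]))
v=np.load("v.npy")
for k in (1.6,1.9):
  for y in(-.12,-.2):
    X=st2w(v,bar(-.384,k,y)); print(k,y,((proj(S,X)[0]-[220,140])*3).round(), ((proj(T,X)[0]-[200,140])*3+[390,0]).round())
```

```text
[0.558  0.0123 0.3289] [ 3.1405e+00 -1.0000e-03  7.7370e-01]
1.6 -0.12 [200. 373.] [648.  98.]
1.6 -0.2 [124. 413.] [722.  99.]
1.9 -0.12 [192. 384.] [647. 117.]
1.9 -0.2 [118. 423.] [719. 119.]
```

View pics/s6.png

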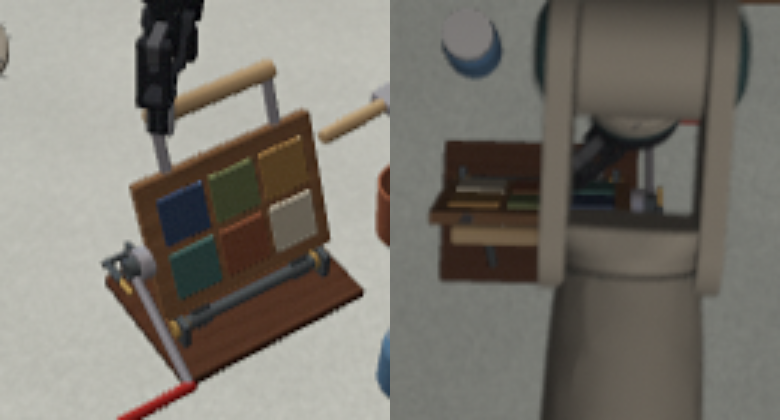

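>>> {"api": "move_arm", "payload": {"series": [[0.002,-0.02,0,-0.12],[0.003,-0.04,0,-0.24],[0.005,-0.06,0,-0.36],[0.006,-0.08,0,-0.48],[0.008,-0.1,0,-0.6],[0.01,-0.115,0,-0.7],[0.011,-0.123,0,-0.79],[0.011,-0.123,0,-0.79]]}}

```text
time_s: 7.13
tcp_pos: [0.4807, 0.1087, 0.3293]
eef_rot: [3.14, -0.0, 1.563]
ft_force: [-0.9, -1.4, 0.7]
finger_gap: 0.0854
```

Run:
```python
from h import *
s=monitor.observe(); print(np.round(s["tcp_pos"],4),np.round(s["eef_rot"],4))
W=camera("wrist");S=camera("scene")
v=np.load("v.npy")
w=W["color"].copy()
for y in (-.07,0,.07):
    q=proj(W,st2w(v,brd(-.384,0,y,.22)))[0]; print(q); cv2.circle(w,tuple(int(a) for a in q),3,(0,255,0),-1)
t=s["tcp_pos"]; 
for z in (0,-.05,-.09): print(proj(W,[t[0],t[1],t[2]+z]))
cv2.imwrite("pics/s7.png",np.hstack([w,cv2.resize(S["color"][140:280,240:320],None,fx=3,fy=3)]))
```

```text
[0.4807 0.1087 0.3293] [ 3.1397e+00 -4.0000e-04  1.5628e+00]
[277.21781176 295.11324481]
[277.23504311 215.66467697]
[277.25545946 121.53109101]
[[279.46112493 276.147406  ]]
[[279.36307375 236.4925848 ]]
[[279.31396164 216.63018328]]
```

View pics/s7.png

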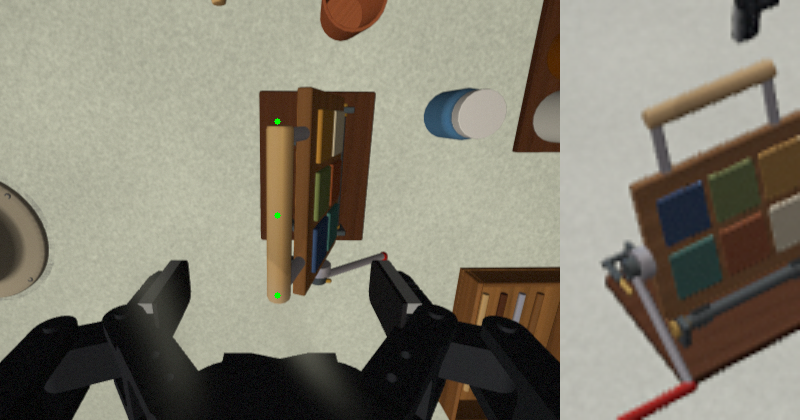

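>>> {"api": "move_arm", "payload": {"series": [[0,0,0.03,0],[0,0,0.06,0],[0,0,0.085,0],[0,0,0.102,0],[0,0,0.102,0],[0,0,0.102,0]]}}

```text
time_s: 7.73
tcp_pos: [0.4813, 0.1072, 0.2261]
eef_rot: [-3.14, 0.0, 1.556]
ft_force: [-0.8, -0.5, 0.7]
finger_gap: 0.0853
```

```bash
python3 look.py a8
```

```text
7.7333 [0.4813 0.1072 0.2261] [-3.1403e+00  4.0000e-04  1.5560e+00] [-0.85 -0.49  0.71] 0.08529645451441399
```

View pics/a8.png

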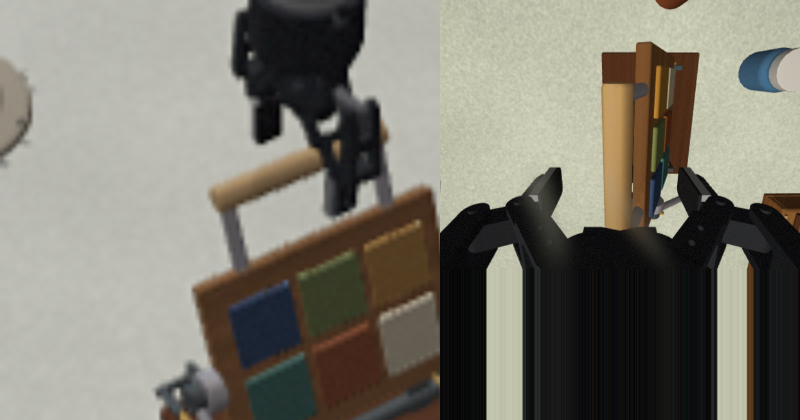

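Centred over the handle; closing.

>>> {"api": "move_arm", "payload": {"series": [[0,0,0,0],[0,0,0,0],[0,0,0,0],[0,0,0,0],[0,0,0,0],[0,0,0,0],[0,0,0,0],[0,0,0,0]], "jaw": 1}}

```text
time_s: 8.5
tcp_pos: [0.4811, 0.1078, 0.2266]
eef_rot: [3.141, 0.0, 1.559]
ft_force: [-2.9, 0.3, 3.1]
finger_gap: 0.0186
```

```bash
python3 look.py a9
python3 - <<'E'
from h import *
print(np.round(monitor.observe()["torque"],2))
E
```

```text
8.5 [0.4811 0.1078 0.2266] [3.1414 0.     1.5588] [-2.86  0.31  3.13] 0.018556913731739098
[-0.01  0.4  -0.08]
```

View pics/a9.png

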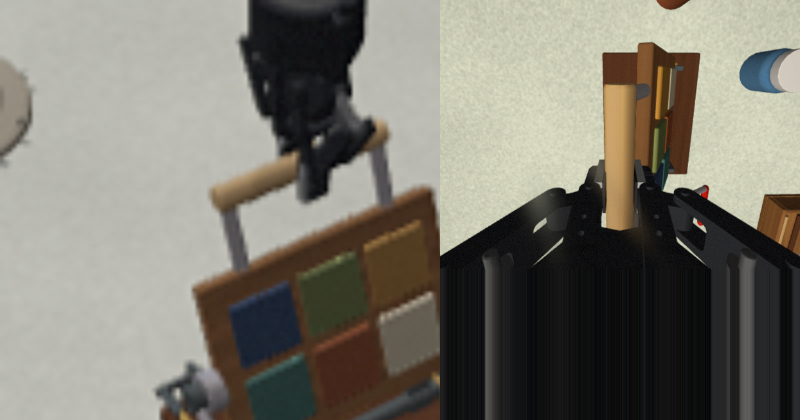

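>>> {"api": "move_arm", "payload": {"series": [[0,0.004,-0.0015,0],[0,0.0082,-0.0031,0],[0,0.0124,-0.0045,0],[0,0.0166,-0.0059,0],[0,0.0208,-0.0071,0],[0,0.025,-0.0083,0],[0,0.0293,-0.0094,0],[0,0.0336,-0.0104,0]]}}

```text
time_s: 9.27
tcp_pos: [0.5148, 0.1074, 0.2372]
eef_rot: [-3.14, 0.0, 1.559]
ft_force: [-5.5, -0.7, 6.8]
finger_gap: 0.0183
```

```bash
python3 look.py a10
```

```text
9.2667 [0.5148 0.1074 0.2372] [-3.1403e+00  2.0000e-04  1.5588e+00] [-5.48 -0.75  6.78] 0.01829460216773054
```

View pics/a10.png

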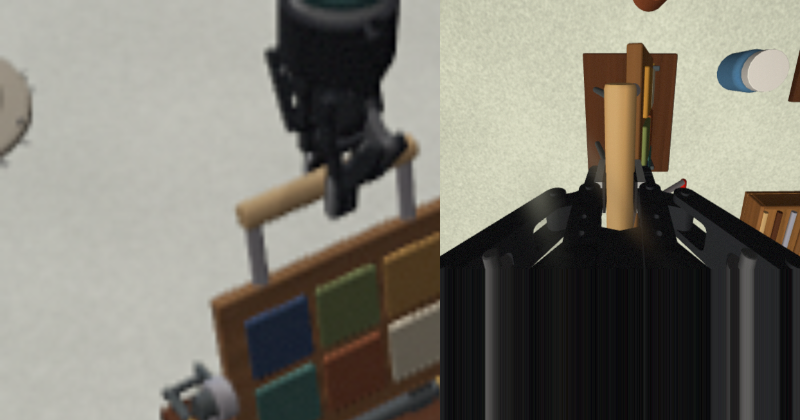

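>>> {"api": "move_arm", "payload": {"series": [[0,0.0065,-0.0014,0],[0,0.013,-0.0025,0],[0,0.0195,-0.0034,0],[0,0.026,-0.0042,0],[0,0.0325,-0.0047,0],[0,0.039,-0.0051,0],[0,0.044,-0.0053,0],[0,0.047,-0.0053,0]]}}

```text
time_s: 10.03
tcp_pos: [0.5624, 0.1068, 0.2418]
eef_rot: [-3.141, 0.0, 1.559]
ft_force: [-2.3, -1.2, 4.7]
finger_gap: 0.0181
```

>>> {"api": "move_arm", "payload": {"series": [[0,0,0,0],[0,0,0,0],[0,0,0,0],[0,0,0,0]]}}

```text
time_s: 10.37
tcp_pos: [0.5616, 0.1067, 0.2418]
eef_rot: [-3.141, 0.0, 1.559]
ft_force: [-2.0, -1.0, 2.9]
finger_gap: 0.018
```

Run:
```python
from h import *
s=monitor.observe(); print(s["time_s"],np.round(s["tcp_pos"],4),np.round(s["ft_force"],2),np.round(s["torque"],2),s["finger_gap"])
S=camera("scene");T=camera("top");v=np.load("v.npy")
a=S["color"].copy()
a=cv2.resize(a[130:275,215:350],None,fx=4,fy=4)
for l in (-.03,0,.03):
  for pt in [brd(l,.007,-.1,.165),brd(l,.007,.1,.165),brd(l,.007,-.1,.015),brd(l,.0,-.07,.22),brd(l,0,.07,.22),bar(l,1.9,-.12),bar(l,1.9,-.2)]:
    q=(proj(S,st2w(v,pt))[0]-[215,130])*4+2; cv2.circle(a,tuple(int(round(t)) for t in q),2,{-.03:(255,0,0),0:(0,255,0),.03:(0,0,255)}[l],-1)
cv2.imwrite("pics/f.png",a); cv2.imwrite("pics/ft.png",S["color"])
cv2.imwrite("pics/ftop.png",T["color"])
```

```text
10.3667 [0.5616 0.1067 0.2418] [-2.04 -0.99  2.93] [-0.14  0.72 -0.05] 0.017978041755783485
```

View pics/f.png

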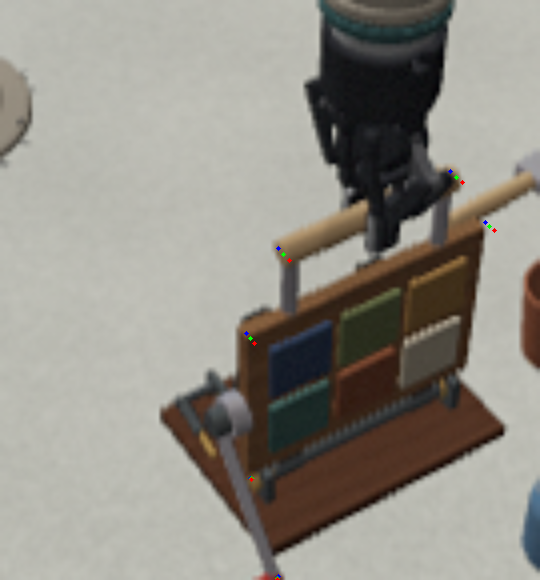

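View pics/ft.png

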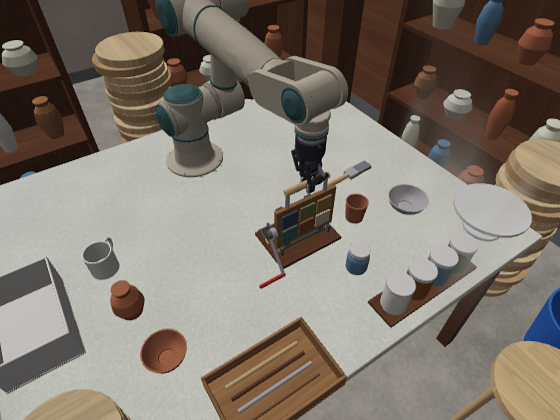

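View pics/ftop.png

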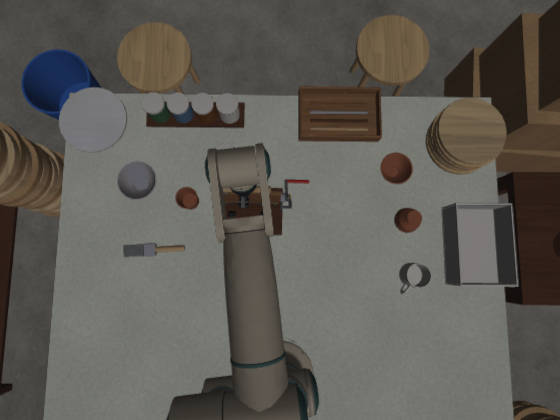

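Run:
```python
import cv2
a=cv2.imread("pics/ft.png")[165:255,260:345]; cv2.imwrite("pics/fz.png",cv2.resize(a,None,fx=6.5,fy=6.5,interpolation=cv2.INTER_CUBIC))
```

```text
(no output)
```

View pics/fz.png

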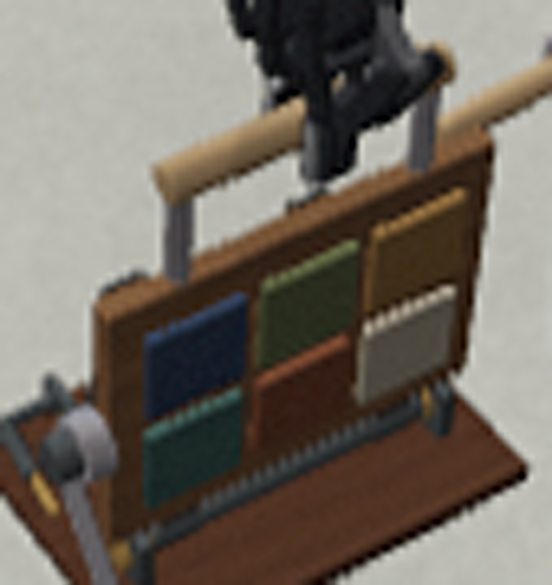

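Run:
```python
from h import *
S=camera("scene");v=np.load("v.npy")
g=lambda u,w:np.array([(u+.5)/6.5-.5+260,(w+.5)/6.5-.5+165])
o=[(lambda l:brd(l,.007,-.1,.165),107,317),(lambda l:brd(l,.007,.1,.165),492,150),(lambda l:brd(l,0,-.069,.22),166,184)]
f=lambda l:np.concatenate([proj(S,st2w(v,p(l[0])))[0]-g(a,b) for p,a,b in o])
r=least_squares(f,[0.]);print(r.x,f(r.x).round(2),f([0.]).round(2))
# kick angle from red pixels
c=S["color"].astype(int); m=(c[...,2]>110)&(c[...,1]<50)&(c[...,0]<60); m[:265]=0;m[300:]=0;m[:,:250]=0;m[:,300:]=0
ys,xs=np.nonzero(m); print(xs.mean(),ys.mean(),len(xs))
for k in (1.7,1.8,1.9,2.0): print(k,proj(S,st2w(v,bar(0,k,-.16))))
s=monitor.observe();print(s["time_s"],s["ft_force"])
```

```text
[-0.00789264] [ 0.7   0.23  1.25 -1.95  0.16 -0.35] [ 0.97  0.55  1.53 -1.67  0.53  0.04]
270.75555555555553 280.2 45
1.7 [[275.27895088 281.68754364]]
1.8 [[273.63736804 281.21649727]]
1.9 [[271.86906193 280.361934  ]]
2.0 [[269.99420701 279.14323128]]
10.5167 [-1.00865635 -1.56909551  1.16197284]
```

Run:
```python
from h import *
print(ctrl.sign_off())
```

```text
the job is handed in; nothing more can be done
None
```

The kickstand is down on its stop and the board is upright, still held by its handle. I handed the job in at about 10.5 s of the 48 s.

- **Kickstand:** with the board still leaning, I pushed the red foot bar with the closed fingers along its arc until it snapped over centre. The board stayed on its rest posts. A camera check afterwards put the kickstand at about 1.9 rad, and again once the board was upright.
- **Board:** I pinched the handle from above (18 mm measured opening on the 20 mm bar) and raised it along the hinge arc. The last image fit gave a lean of about -0.008 rad. The gripper was within about 1 mm of the worked-out upright handle position.
- **Forces:** the readings after each move stayed below about 10 N. I did not read the force during the moves.
- **Other objects:** the pots, jar and brush look unmoved by eye in the last scene and top pictures. I did not measure them.

No check failed. The final lean fit had errors of up to about 2 pixels at one panel corner, so that figure is good to only about 0.01–0.02 rad.

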